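# Carry the polished napkin rings to the board on the rod, then hang the rod up

## Task

Take the carrying rod by its handle and move every napkin ring from the counter to the wooden board: put the rod through the ring, carry it over and leave it standing on one of its sides with its whole footprint on the board, its opening facing the board's long edge. The rings are polished, so touch them only with the rod, never with the gripper or arm, and leave the tumbler, pepper mill and ramekin where they are. When all the rings stand on the board, hang the rod by its eye on the peg of the stand, hanging freely and still.

Things in the scene. Friction and masses are not known exactly. Their poses are not given: they have to be found in the camera images.
- ring0: napkin ring, square tube of bare aluminium, about 90 g: 46 x 46 mm outside, 54 long, square bore 36 x 36 mm open at both ends. Three or four are present (an absent one reads None), lying on a side on the counter, bore level. Origin mid-bore, 23 mm above what it lies on; x axis along the bore, both ends alike; any of its four sides may be down.
- ring1: napkin ring, square tube of bare aluminium, about 90 g: 46 x 46 mm outside, 54 long, square bore 36 x 36 mm open at both ends. Three or four are present (an absent one reads None), lying on a side on the counter, bore level. Origin mid-bore, 23 mm above what it lies on; x axis along the bore, both ends alike; any of its four sides may be down.
- ring2: napkin ring, square tube of bare aluminium, about 90 g: 46 x 46 mm outside, 54 long, square bore 36 x 36 mm open at both ends. Three or four are present (an absent one reads None), lying on a side on the counter, bore level. Origin mid-bore, 23 mm above what it lies on; x axis along the bore, both ends alike; any of its four sides may be down.
- ring3: napkin ring, square tube of bare aluminium, about 90 g: 46 x 46 mm outside, 54 long, square bore 36 x 36 mm open at both ends. Three or four are present (an absent one reads None), lying on a side on the counter, bore level. Origin mid-bore, 23 mm above what it lies on; x axis along the bore, both ends alike; any of its four sides may be down.
- rod: carrying rod, 180 g, tip away from the robot at the start; x towards the tip. Origin on its axis, mid-handle. Wooden handle x -49..47 mm, 22 wide (y), 32 tall (z); steel bolster x 45..57, 24 wide, 40 tall, with a 10 mm crossbar to y +-35 at x = 51; then a bare square steel rod, 14 x 14 mm, to x = 150. Lies with its axis 20 mm above the counter, z up or down (alike).
- rod_eye (a point): centre of the eye at the tail of the rod, 66 mm behind the handle's middle: a ring of 8 mm round wire, 40 mm outside, clear hole 22 mm; the hole's axis is the rod's y axis (level while the rod lies flat)
- rod_tip (a point): free end of the rod, x = 150 mm in the rod's frame
- board: fixed wooden serving board, 170 mm (its x) by 360 mm (its y, the long edges), 12 mm thick; origin at the centre of its underside on the counter, z up. A ring standing on it has its centre 35 mm above the counter. Its -x long edge faces the robot.
- stand: fixed steel stand, square post 20 mm wide, 285 tall; base plate x -30..70, y +-45, 12 mm thick. Origin on the counter under the post, z up. A 9 mm round peg points to its -x (to the robot), rising from z = 258 at the post to 270 at its 13 mm ball end at x = -85. The rod hung by its eye swings down below the peg, tip about 40 mm above the counter.
- peg_mid (a point): point on the axis of the peg, 52 mm from the post's centre, 265 mm above the counter
- tumbler: bystander: glass tumbler, 68 mm wide, 90 mm tall, origin under its base
- mill: bystander: dark wooden pepper mill, 56 mm wide, 147 mm tall, origin under its base
- ramekin: bystander: white bowl, 84 mm wide, 45 mm tall, origin under its base
Mind the look-alikes: they are no part of the job. What is shaped like the ring2 but orange is not meant.

How it is judged (in metres and radians):
On the way, in this order (a step that is already met when the one before it is completed fails the run):
1. every ring stands on the board, opening level and facing the long edge, clear of the rod (x of ring0 in the frame of board between -0.06 and 0.06 m and y of ring0 in the frame of board between -0.157 and 0.157 m and z of ring0 in the frame of board between 0.029 and 0.041 m and angle between ring0's own x axis and vertical between 1.45 and 1.69 rad and angle between the x axis of each of ring0, ring1, ring2, ring3 and the x axis of board, either way round below 0.5 rad and x of ring1 in the frame of board between -0.06 and 0.06 m and y of ring1 in the frame of board between -0.157 and 0.157 m and z of ring1 in the frame of board between 0.029 and 0.041 m and angle between ring1's own x axis and vertical between 1.45 and 1.69 rad and x of ring2 in the frame of board between -0.06 and 0.06 m and y of ring2 in the frame of board between -0.157 and 0.157 m and z of ring2 in the frame of board between 0.029 and 0.041 m and angle between ring2's own x axis and vertical between 1.45 and 1.69 rad and x of ring3 in the frame of board between -0.06 and 0.06 m and y of ring3 in the frame of board between -0.157 and 0.157 m and z of ring3 in the frame of board between 0.029 and 0.041 m and angle between ring3's own x axis and vertical between 1.45 and 1.69 rad and contact force between rod and ring0 below 0.05 N and contact force between rod and ring1 below 0.05 N and contact force between rod and ring2 below 0.05 N and contact force between rod and ring3 below 0.05 N), for 0.2 s.
2. the rod hangs by its eye on the peg (x of rod_eye in the frame of stand between -0.085 and -0.01 m and y of rod_eye in the frame of stand between -0.015 and 0.015 m and z of rod_eye in the frame of stand between 0.235 and 0.275 m and angle between rod's own x axis and vertical above 2.7 rad), for 0.2 s.
At the end, for the whole second after the job is handed in: Every ring rests on the board on a side (centre within 60 mm in x and 157 mm in y of the board's, 35 +- 6 mm high, bore level within 7 deg and within 0.5 rad of the board's x); the rod hangs still by its eye on the peg, tip down within 25 deg (all of step 1 and all of step 2 and linear speed of rod below 0.05 m/s and angular speed of rod below 0.4 rad/s); the robot touches nothing.
It fails at once if the gripper or arm touches a napkin ring (contact force between any of the fingers, the arm and ring0 above 0.5 N or contact force between any of the fingers, the arm and ring1 above 0.5 N or contact force between any of the fingers, the arm and ring2 above 0.5 N or contact force between any of the fingers, the arm and ring3 above 0.5 N).
It fails at once if a bystander is moved more than 3 cm (distance of any of tumbler, mill, ramekin from where it was at the start of the episode above 0.03 m).
Of ring0, ring1, ring2, ring3 only 3 to 4 are there at a start; the rules pass over those that are not, and their reading is None.
At some moment in a run one of ring0, ring1, ring2, ring3 may be knocked a few centimetres aside while the robot is not near it.
Once in a run the grip may slacken for a moment while it holds something.
It also fails if it takes over 200 s, if anything falls off the work surface, if the arm or the gripper's body presses on something with over 40 N, if the wrist force passes 120 N, or if a joint passes its speed limit or range.

## Robot

A 6-joint arm with a two-finger parallel gripper is mounted at the origin on the work surface. World frame = base frame: x ahead of the robot, y to its left, z up, the work surface at z = 0. Lengths are in m, angles in degrees, forces in N, time in s.
With the tool pointing down it reaches from about 0.375 to 0.75 m from the base axis. Payload 9 kg.
Tool frame: the origin (TCP) lies where the fingers leave the gripper's body, on its centre line; the fingertips stand 73 mm ahead of it and the grasp point (between the pads) lies 54 mm ahead of it (robot.tip_reach is the distance from the TCP to the fingertips, in m); z points along the fingers, y is the direction in which the jaws open and shut (so a half turn about z gives the same grasp; the last joint's range is limited). The gripper opens to 85 mm and grips with 20 to 120 N. Pads are 22 mm wide; open, the fingers measure 114 mm over their backs; the gripper's body (76 mm by 85 mm) begins 54 mm behind the grasp point. The pads swing forward as they close: fully open they stand 13 mm farther back than shut.
Start: joints at [-83.463, 5.964, 5.575, 89.605, 0, 77.527], TCP at [0.195, -0.567, 0.304] pointing down, gripper open.
Joint ranges: [-171.21, 171.21], [-48.23, 106.86], [-62.78, 66.21], [-105.2, 120.99], [-86.42, 89.51], [-180, 180]. Speed limits (degrees/s): [127.2, 127.2, 147.25, 180, 180, 180].

## Interface

Orientations are given as [roll, pitch, yaw] about the fixed x, y, z axes, in that order (R = Rz(yaw) Ry(pitch) Rx(roll)).
In Python, from plant import robot gives the robot as it stands. Calls block until the motion is done:
- robot.move_pose(position, orientation): joint-space move of the TCP to a pose.
- robot.line_to(position, vel=0.15, rotation=None, guard=None): straight line of the TCP; rotation=None keeps the orientation; vel is the mean speed in m/s. With guard (N) it stops when the force on the tool has changed by that much, and returns True; else False.
- robot.goto_joints(angles): joint-space move.
- robot.set_gripper(opening): finger opening in m; the grip force is fixed at half the most; returns when the fingers have stopped.
- robot.pause(seconds).
- robot.ik(position, orientation): joint angles nearest the present ones, or None.
- robot.observe(): the state.
- robot.grab_frame(name): name is "side" or "top"; returns the picture (480x640x3 uint8, blue, green, red); there is no depth.
- robot.get_calibration(name): a dict with "vertical_fov" (degrees; the focal length in pixels is half the picture's height over the tangent of half this angle, whatever the lens; pixels are square), "cx", "cy" (the principal point, pixels), "rvec" (rotation vector, rad) and "tvec" (3), from world to camera coordinates, as OpenCV has them. Camera axes: x right, y down, z forward; pixel columns grow to the right and rows downward; lengths in m; the calibration is good to about 2 mm. A picture is of the moment at which its call begins. get_calibration takes no time and is no camera call.
A pose or a line that the arm cannot do raises robot.IKError and nothing moves.
- robot.job_done(): hands the job in, once; it reports no verdict.
The state is a dict: "time": time; "q": joint angles; "qvel": joint speeds; "joint_torque": joint torques, N m; "tool_pos": TCP position; "tcp_rot": TCP orientation; "ft_force": force on the tool from outside, world axes, zero at the start; "torque": the same for the moment, N m; "gripper_width": finger opening in m.
Only numpy, scipy, OpenCV 4.12 (cv2) and the standard library are available. Lean on these libraries where they do the work, as an engineer would, in place of code of your own. Each camera call takes 0.05 s, during which the arm holds its last target. There are 200 camera calls.

## Working session

There is one attempt and no reset: what is moved stays moved. The work goes in short steps, each a Python script; the robot and the scene stay as the last script left them, time stands still between calls to the robot, and variables do not carry over. Pictures are saved under pics/ and viewed, about 12 in all and at most 16, crops included, and the job is handed in when it is done.

```bash
ls; mkdir -p pics; python3 - <<'E'
from plant import robot
import cv2,json
for n in("top","side"):
    cv2.imwrite(f"pics/{n}0.png",robot.grab_frame(n)); print(n,robot.get_calibration(n))
s=robot.observe();print(s)
E
```

```text
pics
top {'vertical_fov': 47.032746956751204, 'cx': 313.1544105764695, 'cy': 234.98002820670112, 'rvec': array([ 2.15574444, -2.16629227,  0.11608967]), 'tvec': array([0.0966892, 0.6303066, 1.4324832])}
side {'vertical_fov': 51.85290775716591, 'cx': 317.8758205216753, 'cy': 240.02257247736657, 'rvec': array([ 0.85530205, -2.38212375,  1.22893465]), 'tvec': array([0.50373856, 0.32506582, 0.83333403])}
{'time': 0.1, 'q': array([-8.34610701e+01,  5.99641014e+00,  5.53086426e+00,  8.96062843e+01,
        3.27976926e-03,  7.75271324e+01]), 'qvel': array([ 0.07953681, -0.18522186,  0.14664243,  0.04187692,  0.1639578 ,
       -0.0014226 ]), 'joint_torque': array([ 7.16196431e-03, -5.58210826e+01,  5.04718959e+01,  1.30455504e-02,
       -1.19160009e-04, -8.50375077e-07]), 'tool_pos': array([ 0.19545753, -0.56703362,  0.3031814 ]), 'tcp_rot': array([-1.79930573e+02, -1.87160496e-02,  1.90117842e+01]), 'ft_force': array([ 0.5482972 , -0.31860246,  0.47482985]), 'torque': array([ 0.04358597, -0.00102519, -0.00650031]), 'gripper_width': 0.08514797688899119}
```

View pics/top0.png

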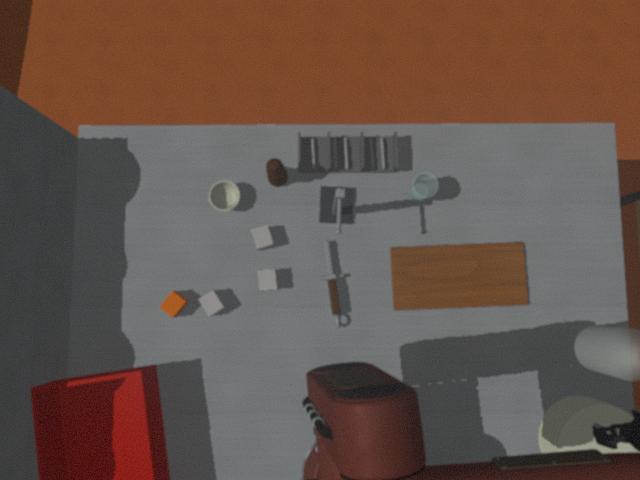

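View pics/side0.png

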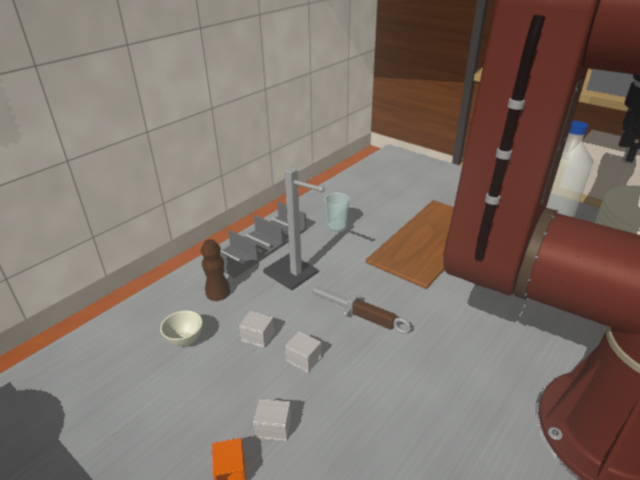

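The top view shows three grey boxes at (262,237), (267,280) and (211,303), and an orange look-alike at (174,304), which is excluded by its colour. The rod runs from its eye at (343,320) to its tip at (328,240). The board is centred near (459,276), and the stand's post top is at about (340,193). Next I'll enlarge both views.

```bash
cat > h.py <<'E'
import numpy as np, cv2
from plant import robot
from scipy.spatial.transform import Rotation as Rn
def cal(n):
    c=robot.get_calibration(n); f=240/np.tan(np.radians(c["vertical_fov"]/2))
    return np.array([[f,0,c["cx"]],[0,f,c["cy"]],[0,0,1.]]),cv2.Rodrigues(c["rvec"])[0],np.array(c["tvec"])
def px2w(n,px,z):
    K,R,t=cal(n); d=R.T@np.linalg.inv(K)@np.array([px[0],px[1],1.]); o=-R.T@t
    return o+d*(z-o[2])/d[2]
def w2px(n,P):
    K,R,t=cal(n); p=(R@np.atleast_2d(P).T).T+t; p=p@K.T; return p[:,:2]/p[:,2:]
def crop(n,x0,y0,w,h,s,name,fr=None):
    f=robot.grab_frame(n) if fr is None else fr
    cv2.imwrite(name,cv2.resize(f[y0:y0+h,x0:x0+w],None,fx=s,fy=s,interpolation=cv2.INTER_CUBIC))
E
python3 - <<'E'
from h import *
t=cv2.imread("pics/top0.png");s=cv2.imread("pics/side0.png")
a=cv2.resize(t[210:335,150:360],None,fx=3.8,fy=3.8,interpolation=2)
cv2.imwrite("pics/top0c.png",a)
a=cv2.resize(s[280:480,205:425],None,fx=3,fy=3,interpolation=2)
cv2.imwrite("pics/side0c.png",a)
for p in[(391,248),(524,242),(528,304),(394,310)]:print("board",px2w("top",p,.012))
for p in[(343,320),(328,240),(334,281)]:print("rod",px2w("top",p,.02))
for p in[(262,237),(267,280),(211,303)]:print("ring",px2w("top",p,.046))
for p in[(321,186),(354,187),(320,220),(354,223)]:print("base",px2w("top",p,.012))
print("pegend",px2w("top",(338,231),.27),"post",px2w("top",(340,193),.285))
E
```

```text
board [ 0.59703992 -0.1159972   0.012     ]
board [ 0.61146058 -0.47461167  0.012     ]
board [ 0.4455799  -0.47737448  0.012     ]
board [ 0.43133579 -0.12059695  0.012     ]
rod [0.40591776 0.01581078 0.02      ]
rod [0.61876764 0.05385072 0.02      ]
rod [0.50883215 0.03869611 0.02      ]
ring [0.62494206 0.22882309 0.046     ]
ring [0.51151802 0.21505114 0.046     ]
ring [0.45235537 0.36097525 0.046     ]
base [0.76804409 0.07167369 0.012     ]
base [ 0.76475501 -0.01843255  0.012     ]
base [0.67426927 0.07496579 0.012     ]
base [ 0.66556694 -0.01715444  0.012     ]
pegend [0.61296376 0.03685523 0.27      ] post [0.69632774 0.03219074 0.285     ]
```

View pics/top0c.png

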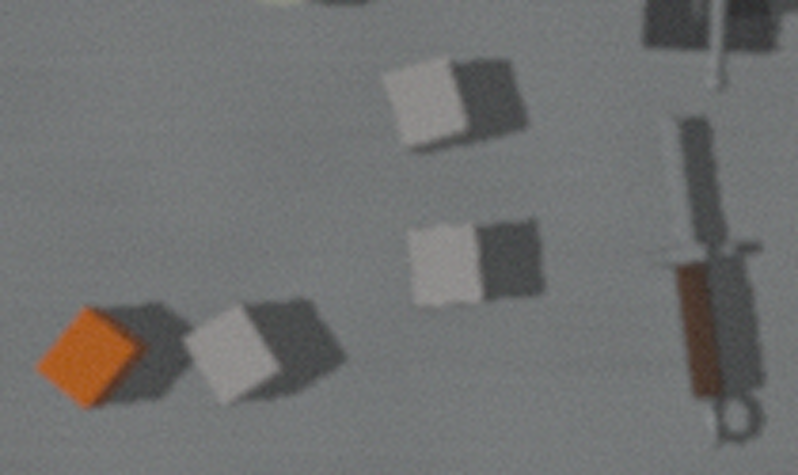

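View pics/side0c.png

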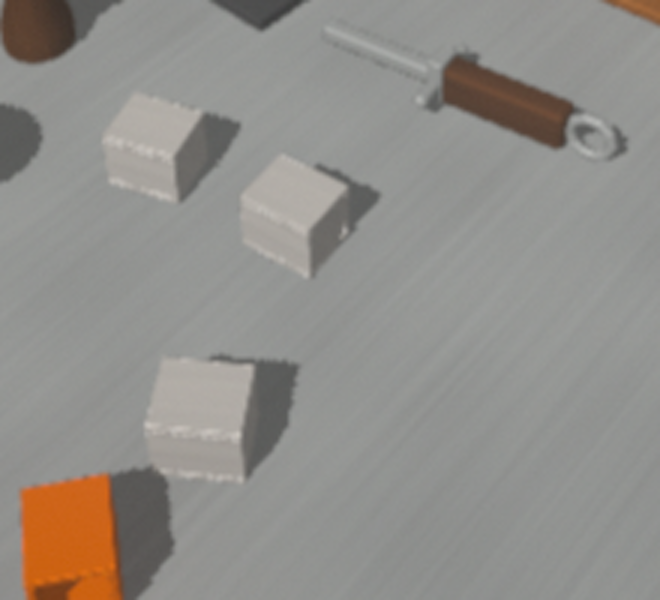

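All three grey boxes fit the description: bare aluminium, with top faces longer along world x, so their bores face the robot. The orange one at (174,304) is the look-alike and is left out. Next I'll refine the poses and check reach.

```bash
python3 - <<'E'
from h import *
f=cv2.imread("pics/top0.png"); g=cv2.GaussianBlur(f,(0,0),.7)
K,R,t=cal("top"); print("cam",-R.T@t); K,R,t=cal("side"); print("cams",-R.T@t)
m=(g.min(2)>140).astype(np.uint8)
n,l,st,c=cv2.connectedComponentsWithStats(m)
for i in range(1,n):
    if 150<st[i,4]<700 and st[i,1]<330 and st[i,1]>220:
        ys,xs=np.where(l==i)
        W=np.array([px2w("top",(x,y),.046)[:2] for x,y in zip(xs,ys)],np.float32)
        r=cv2.minAreaRect(W*1000); e=np.linalg.eigh(np.cov(W.T)); v=e[1][:,1]
        print("px",c[i],st[i,4],"mean",W.mean(0),"rect",r,"sd*sqrt12",np.sqrt(12*e[0])*1000,"yaw",np.degrees(np.arctan2(v[1],v[0])))
# brown handle
h=cv2.cvtColor(g,cv2.COLOR_BGR2HSV); x0,y0,x1,y1=322,270,350,318
s=np.zeros(m.shape,bool); s[y0:y1,x0:x1]=h[y0:y1,x0:x1,1]>90
ys,xs=np.where(s); W=np.array([px2w("top",(x,y),.036)[:2] for x,y in zip(xs,ys)])
e=np.linalg.eigh(np.cov(W.T)); v=e[1][:,1];print("handle",len(W),W.mean(0),np.sqrt(12*e[0]),np.degrees(np.arctan2(v[1],v[0])))
def fr(p,rot):
    q=robot.ik(p,rot); return None if q is None else np.round(q,0)
print("--min reach")
for yaw,p in((5,(.32,.195)),(35,(.295,.254)),(15,(.44,.18)),(2,(.36,-.2)),(2,(.36,-.4))):
    for tilt in(0,15,25):
        Rt=Rn.from_euler('z',yaw,degrees=True)*Rn.from_euler('y',tilt,degrees=True)  # +tilt: rod tip-down rot
        for fl in(1,-1):
            M=np.stack([[fl,0,0],[0,-fl,0],[0,0,-1]],1); T=Rt*Rn.from_matrix(M)
            gp=np.array([*p,.028]); tcp=gp-.054*T.as_matrix()[:,2]
            print(yaw,p,tilt,fl,fr(tcp,T.as_euler('xyz',degrees=True)))
print("--peg")
for sgn in(1,-1):         # tool z along sgn*y at tilt 0
  for d in(-45,-20,0,20,45,60,75):     # tool pitch below horizontal
    for fl in(1,-1):
        z=np.array([0,sgn*np.cos(np.radians(d)),-np.sin(np.radians(d))]); y=np.array([fl,0,0.]); x=np.cross(y,z)
        T=Rn.from_matrix(np.stack([x,y,z],1)); tcp=np.array([.60,.035,.20])-.054*z
        print(sgn,d,fl,fr(tcp,T.as_euler('xyz',degrees=True)))
E
```

```text
cam [0.46587258 0.08638146 1.49470542]
cams [0.06070847 0.69570224 0.75244853]
handle 76 [0.46377782 0.04113252] [0.008855  0.0733945] -171.73792725797443
--min reach
5 (0.32, 0.195) 0 1 [  11.  -34.  -51.   72.    0. -174.]
5 (0.32, 0.195) 0 -1 [ 11. -34. -51.  72.   0.   6.]
5 (0.32, 0.195) 15 1 [  10.  -10.  -35.   80.    1. -175.]
5 (0.32, 0.195) 15 -1 [ 10. -10. -35.  80.   1.   5.]
5 (0.32, 0.195) 25 1 [  10.    3.  -25.   87.    2. -176.]
5 (0.32, 0.195) 25 -1 [ 10.   3. -25.  87.   2.   4.]
35 (0.295, 0.254) 0 1 [ 21. -30. -49.  71.   0. 166.]
35 (0.295, 0.254) 0 -1 [ 21. -30. -49.  71.   0. -14.]
35 (0.295, 0.254) 15 1 [ 24.  -6. -32.  79.  -3. 169.]
35 (0.295, 0.254) 15 -1 [ 24.  -6. -32.  79.  -3. -11.]
35 (0.295, 0.254) 25 1 [ 25.   7. -21.  87.  -4. 171.]
35 (0.295, 0.254) 25 -1 [ 25.   7. -21.  87.  -4.  -9.]
15 (0.44, 0.18) 0 1 [  6. -11. -35.  67.   0. 171.]
15 (0.44, 0.18) 0 -1 [  6. -11. -35.  67.   0.  -9.]
15 (0.44, 0.18) 15 1 [  8.   9. -16.  80.  -2. 173.]
15 (0.44, 0.18) 15 -1 [  8.   9. -16.  80.  -2.  -7.]
15 (0.44, 0.18) 25 1 [  8.  21.  -4.  89.  -3. 174.]

[... 873 characters left out ...]
 [-22.  13.   4.  93.  28.  65.]
1 60 -1 [ -22.   13.    4.   93.   28. -115.]
1 75 1 [-16.   8.   1.  88.  14.  73.]
1 75 -1 [ -16.    8.    1.   88.   14. -107.]
-1 -45 1 None
-1 -45 -1 None
-1 -20 1 None
-1 -20 -1 None
-1 0 1 None
-1 0 -1 None
-1 20 1 [ 16.  39.  18. 106. -65. 129.]
-1 20 -1 [ 16.  39.  18. 106. -65. -51.]
-1 45 1 [ 10.  19.   6.  87. -44. 104.]
-1 45 -1 [ 10.  19.   6.  87. -44. -76.]
-1 60 1 [  5.  12.   3.  84. -30.  95.]
-1 60 -1 [  5.  12.   3.  84. -30. -85.]
-1 75 1 [ -2.   7.   1.  83. -15.  88.]
-1 75 -1 [ -2.   7.   1.  83. -15. -92.]<sys>:0: UserWarning: Gimbal lock detected. Setting third angle to zero since it is not possible to uniquely determine all angles.
```

```bash
python3 - <<'E'
from h import *
f=cv2.imread("pics/top0.png"); g=cv2.GaussianBlur(f,(0,0),.7); s=cv2.imread("pics/side0.png")
for x0,y0,x1,y1 in((246,222,280,253),(252,266,284,296),(194,286,228,320)):
    roi=g[y0:y1,x0:x1].min(2); th,m=cv2.threshold(roi,0,255,cv2.THRESH_OTSU)
    # otsu between shadow/bg may be low: print levels
    th=(np.percentile(roi,95)+np.median(g[225:310,225:245].min(2)))/2
    m=(roi>th).astype(np.uint8); n,l,st,c=cv2.connectedComponentsWithStats(m); i=1+st[1:,4].argmax()
    ys,xs=np.where(l==i); W=np.array([px2w("top",(x+x0,y+y0),.046)[:2] for x,y in zip(xs,ys)],np.float32)
    e=np.linalg.eigh(np.cov(W.T)); v=e[1][:,1]; r=cv2.minAreaRect(W*1000)
    print(th,st[i,4],W.mean(0),np.round(np.sqrt(12*e[0])*1000,1),"yaw",np.degrees(np.arctan2(v[1],v[0]))%180,"rect",np.round(np.hstack([r[0],r[1],r[2]]),1))
a=cv2.resize(f[232:332,315:360],None,fx=6,fy=6,interpolation=2)
b=cv2.resize(s[280:340,305:420],None,fx=4,fy=4,interpolation=2)
c=cv2.resize(f[180:240,315:365],None,fx=6,fy=6,interpolation=2)
C=np.zeros((600,760,3),np.uint8); C[:600,:270]=a; C[:240,280:740]=b; C[240:600,290:590]=c
cv2.imwrite("pics/rod.png",C)
E
```

```text
125.5 326 [0.62771493 0.23155138] [43.9 52.4] yaw 13.602223068424479 rect [627.9 230.7  52.5  45.9  17.4]
126.5 332 [0.51345694 0.21681519] [43.6 52.5] yaw 9.554399126537675 rect [513.3 217.3  54.5  44.3   5.6]
126.5 326 [0.4527716 0.363276 ] [42.6 51.5] yaw 22.039425166179257 rect [453.2 364.2  51.8  43.7  33.2]
```

View pics/rod.png

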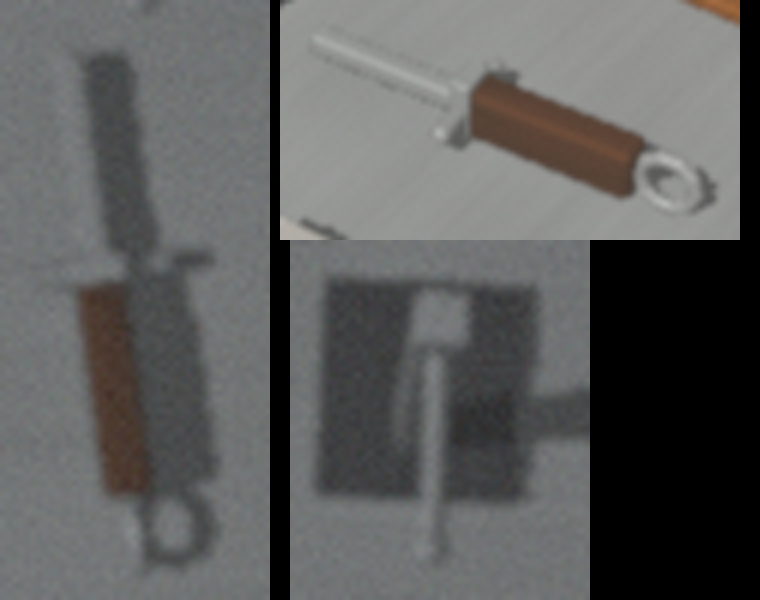

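The crops show a handle centre line in top-view pixels from (332.3,279.8) to (336.4,313.9), the peg's ball end at (338.3,231.5) and the post top at (340.2,193). The rings measure 44 x 53 mm, with bore yaws of about 17°, 6° and 33°. Next is picking up the rod.

```bash
cat >> h.py <<'E'
M=Rn.from_matrix([[-1,0,0],[0,1,0],[0,0,-1]])
def tool(g,Rr):      # grasp point g, rod rotation Rr -> TCP pose
    T=Rr*M; return np.array(g)-.054*T.as_matrix()[:,2], T.as_euler('xyz',degrees=True)
def rr(yaw,pitch=0,roll=0): return Rn.from_euler('xyz',[roll,-pitch,yaw],degrees=True)  # pitch>0: tip up
def mv(g,R): robot.move_pose(*tool(g,R))
def ln(g,R,v=.12,guard=None):
    p,o=tool(g,R); return robot.line_to(p,vel=v,rotation=o,guard=guard)
def st(m=""):
    s=robot.observe(); T=Rn.from_euler('xyz',s["tcp_rot"],degrees=True); g=s["tool_pos"]+.054*T.as_matrix()[:,2]
    print(m,"t%.1f"%s["time"],"g",np.round(g,4),"F",np.round(s["ft_force"],1),"w%.4f"%s["gripper_width"],"q",np.round(s["q"],0))
E
python3 - <<'E'
from h import *
a=px2w("top",(332.25,279.75),.036);b=px2w("top",(336.4,313.9),.036);d=a-b
yaw=np.degrees(np.arctan2(d[1],d[0]));c=(a+b)/2;print(a,b,np.linalg.norm(d),yaw,c)
pe=px2w("top",(338.3,231.5),.27);po=px2w("top",(340.2,193),.285);d=po-pe;print("peg",pe,po,np.degrees(np.arctan2(d[1],d[0])))
R=rr(yaw)
mv([.30,-.36,.25],R); st("via")
mv([c[0],c[1],.15],R); st("above")
ln([c[0],c[1],.028],R,.1,guard=15); st("down")
robot.set_gripper(0.0); st("grip")
ln([c[0],c[1],.15],R,.1); robot.pause(.3); st("up")
f=robot.grab_frame("side");cv2.imwrite("pics/side1.png",f);cv2.imwrite("pics/top1.png",robot.grab_frame("top"))
E
```

```text
[0.51167405 0.04379834 0.036     ] [0.42244365 0.03368699 0.036     ] 0.0898014690554574 6.4650283292988755 [0.46705885 0.03874267 0.036     ]
peg [0.61183439 0.03619551 0.27      ] [0.69632524 0.03174568 0.285     ] -3.01477689246352
via t2.3 g [ 0.3    -0.3602  0.25  ] F [-0.3 -0.3  0.2] w0.0855 q [-66. -17. -16.  91.  -0. -73.]
above t4.0 g [0.4673 0.0379 0.1503] F [-0.9 -0.2 -0.4] w0.0851 q [-11. -17. -27.  81.  -0. -18.]
down t5.3 g [0.4676 0.0386 0.0287] F [ 0.7 -0.3  0.7] w0.0856 q [-11. -13. -36.  67.  -0. -18.]
grip t5.9 g [0.4672 0.0388 0.0283] F [-1.2  0.9  3.1] w0.0207 q [-11. -13. -36.  67.   0. -18.]
up t7.6 g [0.4669 0.0388 0.1498] F [ 0.1 -0.5 -1.3] w0.0210 q [-11. -17. -27.  81.  -0. -18.]
```

View pics/side1.png

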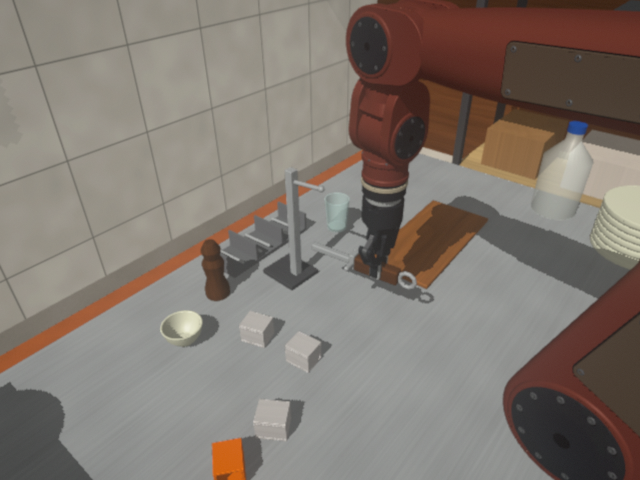

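The side view shows the rod gripped and level, with its tip near (317,248) and its eye near (407,281). I'll check the predicted tip and eye positions in both views.

```bash
python3 - <<'E'
from h import *
R=rr(6.465); g=np.array([.467,.0388,.1498]); C=[]
for n,(x0,y0) in(("side",(300,225)),("top",(290,215))):
    f=cv2.imread(f"pics/{n}1.png"); P=[g+R.apply([x,0,-.008]) for x in(.15,-.066,.051)]
    px=w2px(n,P); print(n,np.round(px,1))
    a=cv2.resize(f[y0:y0+130,x0:x0+130],None,fx=3,fy=3,interpolation=2)
    for u,v in px: cv2.drawMarker(a,(int((u-x0+.5)*3),int((v-y0+.5)*3)),(0,255,255),0,9,1)
    C.append(a)
cv2.imwrite("pics/chk1.png",np.hstack(C))
E
```

```text
side [[314.8 245.8]
 [408.6 281. ]
 [355.5 261.1]]
top [[328.3 236. ]
 [339.  324. ]
 [333.2 275.9]]
```

View pics/chk1.png

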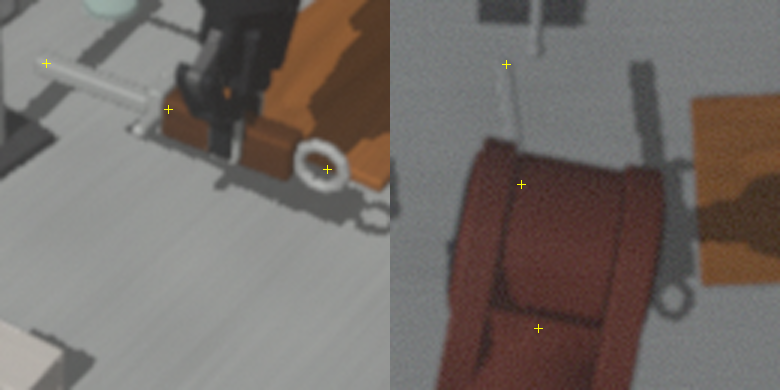

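The prediction agrees to about 4 mm: the rod sits slightly forward in the grip. The direct path to the far ring at (262,237) is blocked by the middle one at (267,280), so I'll take the middle one first.

```bash
cat >> h.py <<'E'
DX=.004; BC=np.array([.5214,-.297]); BY=2.3
def both(tag,sx=None):
    for n in("side","top"): cv2.imwrite(f"pics/{n}{tag}.png",robot.grab_frame(n))
def pick(c,yaw,dz=.031,over=.14):
    u=np.array([np.cos(np.radians(yaw)),np.sin(np.radians(yaw))]); c=np.array(c)
    pre=c-(.190+DX)*u; ins=c-(.090+DX)*u
    mv([*pre,over],rr(yaw)); ln([*pre,dz],rr(yaw),.12); st("pre")
    ln([*ins,dz],rr(yaw),.06); st("in")
    ln([*ins,dz+.03],rr(yaw,6),.04); ln([*(ins-.01*u),.15],rr(yaw,12),.08); robot.pause(.3); st("lift")
def place(yb,xb=.01):
    B=Rn.from_euler('z',BY,degrees=True).as_matrix()[:2,:2]; u=B[:,0]; t=BC+B@[xb,yb]; g=t-(.086+DX)*u
    mv([*(g),.16],rr(BY,12)); ln([*g,.085],rr(BY,3),.08); robot.pause(.2); ln([*g,.046],rr(BY),.04); robot.pause(.2); st("down")
    ln([*(g-.115*u),.046],rr(BY),.08); ln([*(g-.115*u),.15],rr(BY),.15); st("clear")
E
python3 - <<'E'
from h import *
pick([.5133,.217],5.6); both("2")
f=cv2.imread("pics/side2.png")[180:420,180:500]; t=cv2.imread("pics/top2.png")[190:340,180:380]
cv2.imwrite("pics/v2.png",np.hstack([cv2.resize(f,(480,360),interpolation=2),cv2.resize(t,(320,240),interpolation=2).__class__((360,320,3),np.uint8) if 0 else cv2.copyMakeBorder(cv2.resize(t,(320,240)),0,120,0,0,0)]))
E
```

```text
pre t9.6 g [0.3208 0.1981 0.0317] F [-0.6  0.3 -1.2] w0.0208 q [ 12. -33. -51.  72.   0.   6.]
in t11.4 g [0.4195 0.2079 0.031 ] F [-0.2 -0.6 -2.8] w0.0215 q [ 10. -13. -36.  67.  -0.   5.]
lift t13.9 g [0.4097 0.2068 0.1497] F [ 0.2  0.4 -1. ] w0.0210 q [ 11. -36. -41.  73.  -1.   5.]
```

View pics/v2.png

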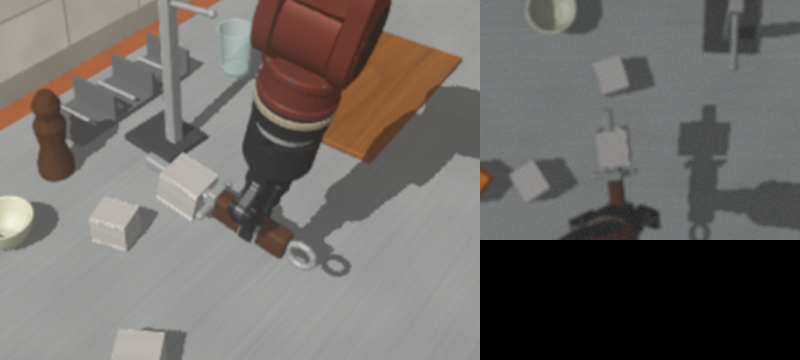

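The ring is on the rod, against the bolster, with the rod tip protruding. I'll place it.

```bash
python3 - <<'E'
from h import *
place(-.11); both("3")
f=cv2.imread("pics/side3.png")[160:460,190:500]; t=cv2.imread("pics/top3.png")[190:340,150:550]
cv2.imwrite("pics/v3.png",np.vstack([cv2.resize(t,(800,300),interpolation=2),cv2.copyMakeBorder(cv2.resize(f,(310,300)),0,0,0,490,0)]))
E
```

```text
down t18.8 g [ 0.446  -0.4103  0.0463] F [-0.8 -0.7 -1.3] w0.0210 q [-55.  11. -11.  69.   0. -57.]
clear t21.3 g [ 0.3308 -0.4143  0.1489] F [ 0.1 -0.4 -2.5] w0.0212 q [-66.  -6. -17.  79.   0. -68.]
```

View pics/v3.png

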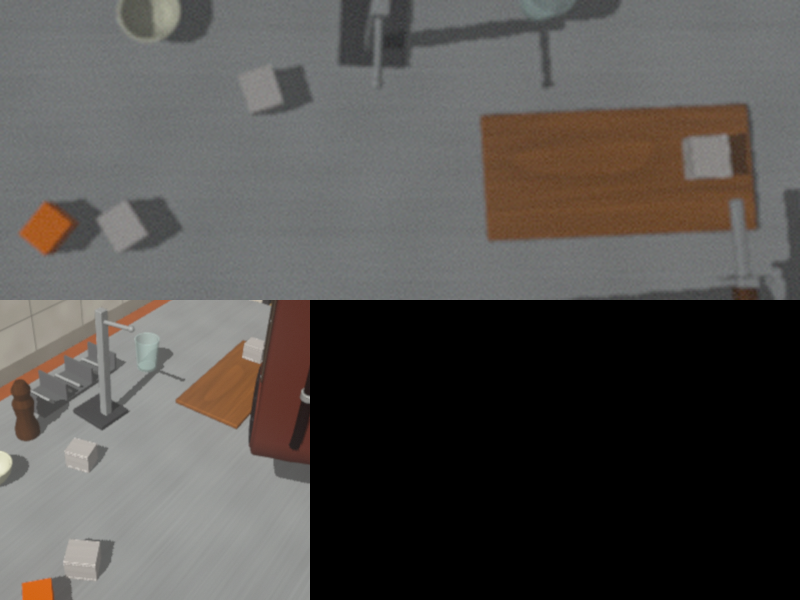

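The first ring stands on the board at top-view (503,268). The far ring has been knocked from (262,237) to about (280,234), so I'll remeasure it before picking it.

```bash
cat >> h.py <<'E'
def meas(f,px,z=.046,r=17):
    g=cv2.GaussianBlur(f,(0,0),.7); x0,y0=int(px[0])-r,int(px[1])-r; roi=g[y0:y0+2*r,x0:x0+2*r].min(2)
    m=(roi>125).astype(np.uint8); n,l,s,c=cv2.connectedComponentsWithStats(m); i=1+s[1:,4].argmax()
    ys,xs=np.where(l==i); W=np.array([px2w("top",(x+x0,y+y0),z)[:2] for x,y in zip(xs,ys)],np.float32)
    R=cv2.minAreaRect(W*1000); (cx,cy),(w,h),a=R; yaw=a if w>h else a+90
    return s[i,4],np.array([cx,cy])/1000,(yaw+90)%180-90,(w,h),W.mean(0)
E
python3 - <<'E'
from h import *
t=cv2.imread("pics/top3.png")
for p,z in(((280.5,234.5),.046),((211.5,303),.046),((503.5,268.5),.058)): print(meas(t,p,z))
s=cv2.imread("pics/side3.png")
C=np.hstack([cv2.resize(t[215:255,258:308],(500,400),interpolation=2),cv2.resize(s[285:345,235:310],(300,240),interpolation=2).__class__((400,0,3)) if 0 else cv2.copyMakeBorder(cv2.resize(s[285:345,235:310],(300,240),interpolation=2),0,160,0,0,0)])
cv2.imwrite("pics/A.png",C)
E
```

```text
(np.int32(319), array([0.63379083, 0.18339316]), 18.325706481933594, (52.300758361816406, 43.504638671875), array([0.63365686, 0.18333204], dtype=float32))
(np.int32(325), array([0.4530032 , 0.36405426]), 33.51796340942383, (50.949947357177734, 43.8896369934082), array([0.4527008, 0.3632336], dtype=float32))
(np.int32(294), array([ 0.53984943, -0.40436163]), 2.605283260345459, (49.206905364990234, 43.981143951416016), array([ 0.53975254, -0.4047197 ], dtype=float32))
```

View pics/A.png

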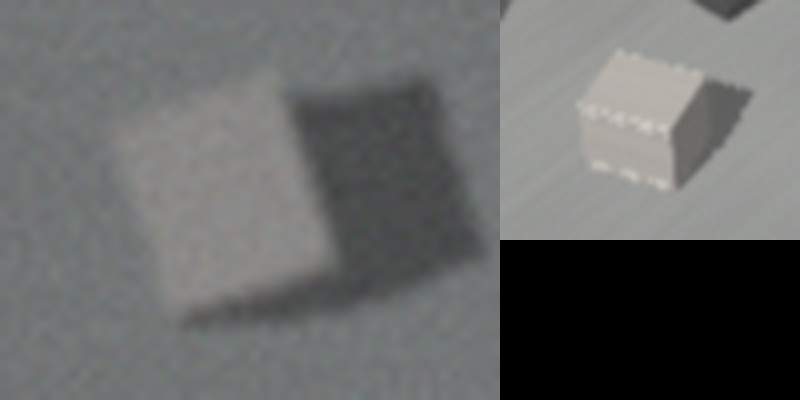

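The knocked ring is flat at (0.634, 0.183) with yaw 18°, and the placed ring is within 1 cm of its target. I'll pick the knocked one, retracting before swinging past the stand.

```bash
python3 - <<'E'
from h import *
mv([.41,-.02,.14],rr(10)); t=robot.grab_frame("top"); n,c,y,_,_=meas(t,(280.5,234.5)); print(n,c,y)
if n<280 or abs(c-[.634,.183]).max()>.01: c,y=np.array([.634,.1834]),18.3; print("use old")
pick(c,y); both("4")
ln([.41,.11,.15],rr(10,12),.12); st("back")
f=cv2.imread("pics/side4.png")[180:420,180:500]; t=cv2.imread("pics/top4.png")[190:340,180:380]
cv2.imwrite("pics/v4.png",np.hstack([cv2.resize(f,(480,360),interpolation=2),cv2.copyMakeBorder(cv2.resize(t,(320,240)),0,120,0,0,0)]))
E
```

```text
341 [0.63388611 0.18321819] 16.56493377685547
pre t24.6 g [0.4486 0.1278 0.0318] F [ 0.2  0.1 -1. ] w0.0206 q [ -0. -13. -36.  67.  -0. -17.]
in t26.4 g [0.5436 0.1564 0.031 ] F [ 0.   0.5 -1.7] w0.0209 q [  3.   5. -19.  66.   0. -14.]
lift t28.9 g [0.5341 0.1536 0.1497] F [ 0.5 -0.5 -2.7] w0.0208 q [  1. -17. -27.  68.   3. -15.]
back t30.3 g [0.4103 0.11   0.1501] F [ 0.1  0.3 -1.4] w0.0206 q [ -5. -45. -47.  77.   3. -15.]
```

View pics/v4.png

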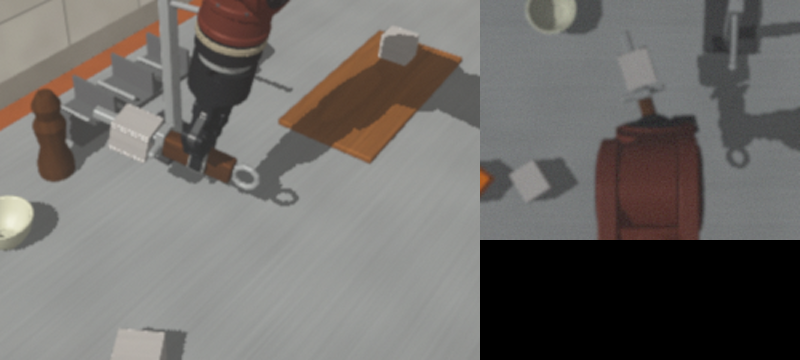

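Ring two is on the rod. I'll place it and go on to the last ring.

```bash
python3 - <<'E'
from h import *
place(0.); t=robot.grab_frame("top"); cv2.imwrite("pics/top5.png",t)
for p,z in(((503.5,268.5),.058),((461,270),.058),((211.5,303),.046)): print(meas(t,p,z))
_,c,y,_,_=meas(t,(211.5,303))
u=np.array([np.cos(np.radians(y)),np.sin(np.radians(y))])
print([robot.ik(*tool([*(c-.194*u),z],rr(y))) is not None for z in(.031,.10,.14)])
E
```

```text
down t34.4 g [ 0.4416 -0.3004  0.0463] F [ 0.1 -0.  -1.6] w0.0208 q [-48.  -2. -24.  68.   0. -51.]
clear t36.8 g [ 0.3263 -0.3044  0.149 ] F [-0.4  0.6 -2.4] w0.0207 q [-60. -21. -30.  81.  -0. -62.]
(np.int32(302), array([ 0.5398443 , -0.40424863]), 2.605283260345459, (49.206905364990234, 44.20736312866211), array([ 0.53930384, -0.40454617], dtype=float32))
(np.int32(301), array([ 0.5342851 , -0.29569135]), 3.615431308746338, (49.12271499633789, 42.704586029052734), array([ 0.53406906, -0.29539904], dtype=float32))
(np.int32(327), array([0.45327304, 0.36425766]), 33.193023681640625, (51.8370361328125, 43.719417572021484), array([0.45284203, 0.36331815], dtype=float32))
[True, True, True]
```

```bash
python3 - <<'E'
from h import *
mv([.40,-.02,.14],rr(10)); mv([.33,.20,.14],rr(25))
pick([.4531,.3640],33.2); both("6")
f=cv2.imread("pics/side6.png")[200:480,160:560]; t=cv2.imread("pics/top6.png")[220:340,150:350]
cv2.imwrite("pics/v6.png",np.hstack([cv2.resize(f,(480,336),interpolation=2),cv2.copyMakeBorder(cv2.resize(t,(320,192)),0,144,0,0,0)]))
E
```

```text
pre t40.4 g [0.2913 0.2579 0.0317] F [ 0.1  0.4 -1.6] w0.0207 q [ 22. -30. -49.  71.   0. -11.]
in t42.2 g [0.3742 0.3124 0.031 ] F [ 0.6 -0.2 -1.6] w0.0212 q [ 24.  -9. -32.  67.  -0.  -9.]
lift t44.6 g [0.366  0.307  0.1497] F [ 0.1  0.2 -2.5] w0.0208 q [ 23. -33. -39.  72.   2. -10.]
```

View pics/v6.png

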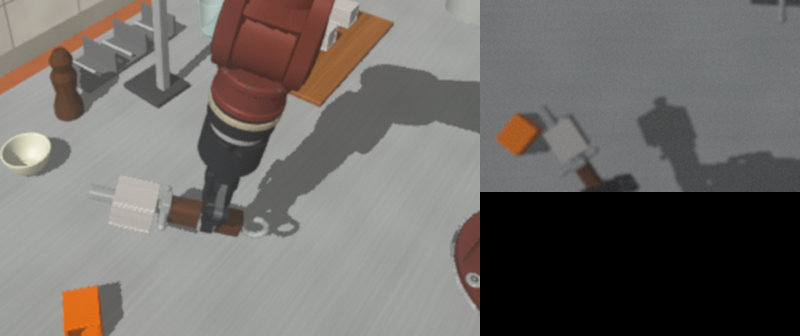

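The third ring is on the rod. I'll place it at the near end of the board and check all three.

```bash
python3 - <<'E'
from h import *
B=Rn.from_euler('z',BY,degrees=True).as_matrix()[:2,:2]; u=B[:,0]; g=BC+B@[.025,.11]-.09*u
print([robot.ik(*tool([*p,z],rr(BY,a))) is not None for p,z,a in((g,.16,12),(g,.085,3),(g,.046,0),(g-.115*u,.046,0),(g-.115*u,.15,0))])
place(.11,.025); both("7"); t=cv2.imread("pics/top7.png")
for p in((503.5,268.5),(461,270),(420,272)): print(meas(t,p,.058))
s=cv2.imread("pics/side7.png")
# predicted eye/tip overlay for current rod pose
o=robot.observe(); Rr=Rn.from_euler('xyz',o["tcp_rot"],degrees=True)*M.inv(); gp=o["tool_pos"]-.054*Rr.as_matrix()[:,2]
C=[]
for n,f in(("side",s),("top",t)):
    px=w2px(n,[gp+Rr.apply([x+DX,0,-.008]) for x in(.15,-.066)]); print(n,np.round(px,1))
    for q in px.round().astype(int): cv2.circle(f,tuple(q),1,(0,255,255),-1)
C=[cv2.resize(s[190:300,340:560],(800,400),interpolation=2),cv2.copyMakeBorder(cv2.resize(t[230:350,370:540],(283,200),interpolation=2),0,0,0,517,0)]
cv2.imwrite("pics/v7.png",np.vstack(C))
E
```

```text
[True, True, True, True, True]
down t49.2 g [ 0.4521 -0.1898  0.0463] F [-1.1 -0.6 -0.5] w0.0206 q [-38. -10. -31.  69.   0. -40.]
clear t51.6 g [ 0.3369 -0.194   0.149 ] F [-0.7 -0.6 -2. ] w0.0214 q [-49. -33. -39.  85.  -0. -52.]
(np.int32(302), array([ 0.53984943, -0.40436163]), 2.605283260345459, (49.206905364990234, 43.981143951416016), array([ 0.53967345, -0.40460512], dtype=float32))
(np.int32(297), array([ 0.5341969, -0.2956969]), 3.615431308746338, (48.945960998535156, 42.704586029052734), array([ 0.5334386 , -0.29567233], dtype=float32))
(np.int32(313), array([ 0.54432037, -0.18513217]), -0.28466033935546875, (44.36029052734375, 49.43665313720703), array([ 0.5444861 , -0.18500046], dtype=float32))
side [[425.4 217.8]
 [519.6 251.1]]
top [[428.3 286.6]
 [434.5 377. ]]
```

View pics/v7.png

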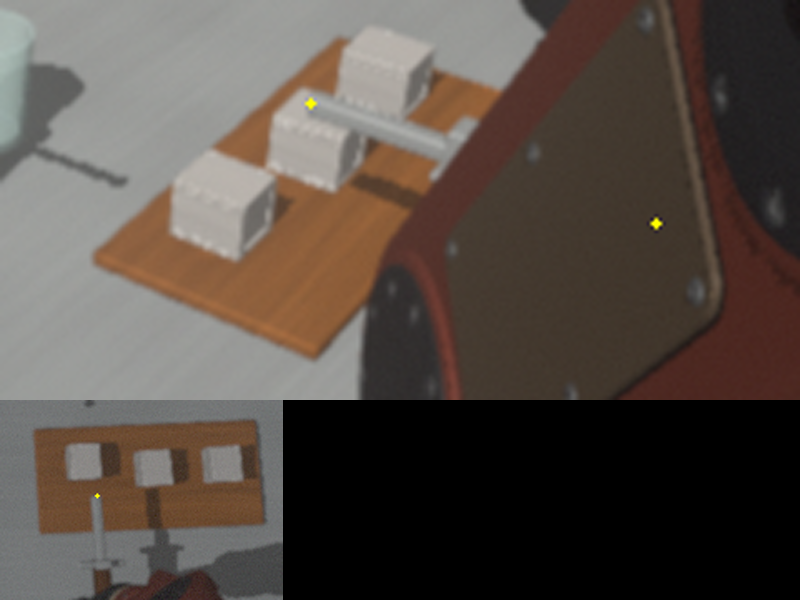

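All three rings stand on the board: the measured centres are within 3 cm of mid-line in board x, and the yaws are within 4°. The rod tip matches its prediction. I'll check IK along the hanging path and go to a pose in front of the peg.

```bash
cat >> h.py <<'E'
SO=np.array([.6966,.0318]); SY=-3.0
def rp(a): return Rn.from_euler('z',SY,degrees=True)*Rn.from_euler('x',-(90-a),degrees=True)*Rn.from_euler('z',90,degrees=True)
def eyeg(xs,ys,z,a,e=(-.066+DX,0,-.008)):   # grasp point that puts the eye at stand coords
    E=np.array([*(SO+Rn.from_euler('z',SY,degrees=True).as_matrix()[:2,:2]@[xs,ys]),z]); return E-rp(a).apply(e)
E
python3 - <<'E'
from h import *
for a in(5,10,15,20,25):
    q=[robot.ik(*tool(eyeg(x,0,z,a),rp(a))) for x,z in((-.13,.269),(-.062,.269),(-.062,.255),(-.13,.33))]
    print(a,[None if k is None else np.round(k,0) for k in q])
E
```

```text
5 [None, None, None, None]
10 [None, None, None, None]
15 [None, None, None, None]
20 [array([ 19.,  42.,  22., 116., -61., -41.]), array([ 17.,  52.,  38., 119., -62., -44.]), array([ 17.,  53.,  38., 118., -62., -44.]), None]
25 [array([ 18.,  37.,  20., 111., -58., -47.]), array([ 16.,  48.,  35., 113., -59., -50.]), array([ 16.,  48.,  34., 112., -59., -50.]), array([ 18.,  35.,  23., 116., -58., -47.])]
```

```bash
python3 - <<'E'
from h import *
a=25; R=rp(a)
mv([.40,.0,.22],rr(20)); mv([.40,.16,.26],rr(85)); st("yawed")
mv(eyeg(-.17,.02,.25,a),R); st("rolled")
ln(eyeg(-.115,0,.269,a),R,.08); robot.pause(.5); st("pre"); both("8")
s0,t0=cv2.imread("pics/side3.png"),cv2.imread("pics/top3.png"); s,t=cv2.imread("pics/side8.png"),cv2.imread("pics/top8.png")
Rz=Rn.from_euler('z',SY,degrees=True).as_matrix()[:2,:2]
W=lambda x,y,z:np.array([*(SO+Rz@[x,y]),z])
P=[W(-.085,0,.27),W(-.01,0,.258)]; E=[W(-.115,0,.269)]
out=[]
for n,f,pts in(("side",s0,P),("top",t0,P),("side",s,E+P[:1]),("top",t,E+P[:1])):
    px=w2px(n,pts); print(n,np.round(px,1)); x0,y0=np.round(px[0]).astype(int)-[25,18]
    c=cv2.resize(f[y0:y0+37,x0:x0+50],(400,296),interpolation=2)
    for u,v in px: cv2.drawMarker(c,(int((u-x0+.5)*8),int((v-y0+.5)*8)),(0,255,255),0,9,1)
    out.append(c); print((x0,y0))
cv2.imwrite("pics/v8.png",np.vstack([np.hstack(out[:2]),np.hstack(out[2:])]))
E
```

```text
yawed t53.3 g [0.4002 0.1589 0.2593] F [ 0.2 -0.3 -2.3] w0.0208 q [  4. -24. -20.  93.  -0. -81.]
rolled t54.6 g [0.5297 0.0934 0.198 ] F [-0.2 -0.1 -1.9] w0.0207 q [ 21.  35.  15. 111. -56. -43.]
pre t56.0 g [0.5835 0.0713 0.2162] F [ 0.3 -0.5 -2.2] w0.0204 q [ 18.  39.  23. 111. -58. -48.]
side [[321.7 189.7]
 [295.3 183. ]]
(np.int64(297), np.int64(172))
top [[338.3 231.6]
 [339.5 199.4]]
(np.int64(313), np.int64(214))
side [[333.  195.2]
 [321.7 189.7]]
(np.int64(308), np.int64(177))
top [[337.7 244.9]
 [338.3 231.6]]
(np.int64(313), np.int64(227))
```

View pics/v8.png

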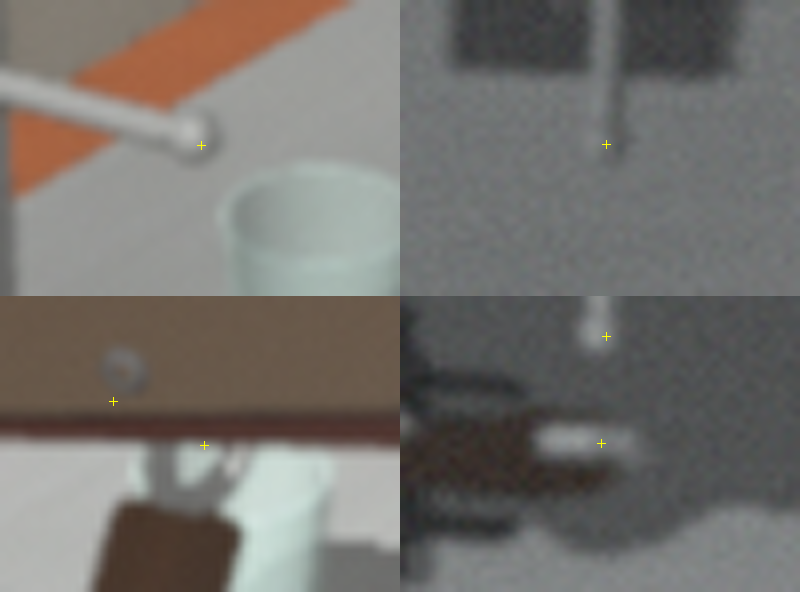

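In the side view the ball end is at (320.6,188.4) and the eye is centred near (331.6,194.3). Both are offset from prediction by the same roughly 1 px, so they're aligned relative to each other. The top view agrees within about 1 px. I'll insert with a guard.

```bash
python3 - <<'E'
from h import *
a=25; R=rp(a)
h=ln(eyeg(-.060,0,.2685,a),R,.03,guard=5); st("ins hit=%s"%h)
both("9")
E
```

```text
ins hit=False t58.1 g [0.6384 0.0684 0.2157] F [ 0.   0.  -1.4] w0.0212 q [ 16.  48.  36. 113. -59. -50.]
```

```bash
python3 - <<'E'
from h import *
a=25; R=rp(a)
h=ln(eyeg(-.060,0,.245,a),R,.02,guard=4); st("low hit=%s"%h); robot.pause(.3); st("")
both("10")
s,t=cv2.imread("pics/side10.png"),cv2.imread("pics/top10.png")
cv2.imwrite("pics/v10.png",np.hstack([cv2.resize(s[165:245,270:370],(400,320),interpolation=2),cv2.resize(t[200:260,300:375],(400,320),interpolation=2)]))
E
```

```text
low hit=True t58.8 g [0.6385 0.068  0.2072] F [-0.2  0.2  4.7] w0.0209 q [ 16.  48.  35. 112. -59. -50.]
 t59.1 g [0.6385 0.0681 0.2072] F [-0.5 -0.1  5.4] w0.0209 q [ 16.  48.  35. 112. -59. -50.]
```

View pics/v10.png

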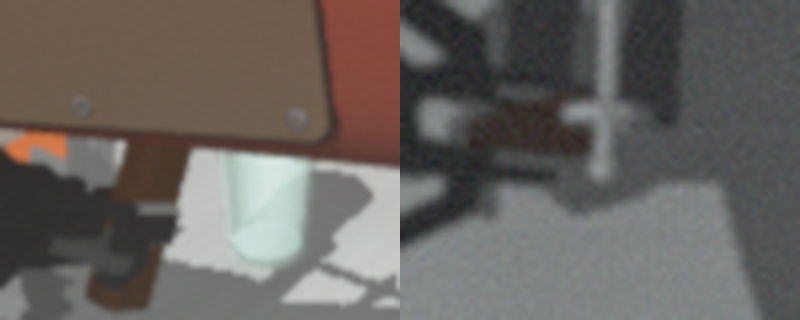

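Contact came after 8.5 mm of lowering, as expected if the eye is on the peg. The top view shows the eye across the peg with the ball end beyond it. I'll ease the tilt and the load, then release and retreat.

```bash
python3 - <<'E'
from h import *
for a in(21,23,25):
    R=rp(a); g=eyeg(-.060,0,.2605,a); d=-(R*M).as_matrix()[:,2]
    ok=[robot.ik(*tool(p,R)) is not None for p in(g,g+.05*d,g+.09*d,g+.09*d+[-.05,.05,0])]; print(a,ok)
    if all(ok): break
ln(g,R,.02); robot.pause(.3); st("eased")
robot.set_gripper(.036); robot.pause(.3); st("open")
ln(g+.09*d,R,.10); st("back"); cv2.imwrite("pics/top11.png",robot.grab_frame("top"))
robot.set_gripper(.03)
E
```

```text
21 [True, False, False, False]
23 [True, False, False, False]
25 [True, False, False, False]
eased t59.8 g [0.6384 0.0683 0.2076] F [-0.1  0.1  0.7] w0.0213 q [ 16.  48.  35. 112. -59. -50.]
open t60.4 g [0.6384 0.0684 0.2077] F [-0.6  0.1  1.3] w0.0360 q [ 16.  48.  35. 112. -59. -50.]Traceback (most recent call last):
  File "<stdin>", line 8, in <module>
  File "h.py", line 21, in ln
    p,o=tool(g,R); return robot.line_to(p,vel=v,rotation=o,guard=guard)
                          ~~~~~~~~~~~~~^^^^^^^^^^^^^^^^^^^^^^^^^^^^^^^^
plant.IKError: the arm cannot follow that straight line within its joint ranges
```

```bash
python3 - <<'E'
from h import *
g=eyeg(-.060,0,.2605,25)
for a in(25,30,35,40,45,55):
    print(a,[(dy,dz,robot.ik(*tool(g+Rn.from_euler('z',SY,degrees=True).apply([0,dy,dz]),rp(a)))is not None) for dy in(.03,.06,.09) for dz in(-.04,-.02,0,.02,.04)if robot.ik(*tool(g+Rn.from_euler('z',SY,degrees=True).apply([0,dy,dz]),rp(a)))is not None])
st()
E
```

```text
25 [(0.03, -0.04, True), (0.03, -0.02, True), (0.03, 0, True), (0.03, 0.02, True), (0.03, 0.04, True), (0.06, -0.04, True), (0.06, -0.02, True)]
30 [(0.03, -0.04, True), (0.03, -0.02, True), (0.03, 0, True), (0.03, 0.02, True), (0.03, 0.04, True), (0.06, -0.04, True), (0.06, -0.02, True), (0.06, 0, True), (0.06, 0.02, True), (0.06, 0.04, True), (0.09, -0.04, True), (0.09, -0.02, True), (0.09, 0, True)]
35 [(0.03, -0.04, True), (0.03, -0.02, True), (0.03, 0, True), (0.03, 0.02, True), (0.03, 0.04, True), (0.06, -0.04, True), (0.06, -0.02, True), (0.06, 0, True), (0.06, 0.02, True), (0.06, 0.04, True), (0.09, -0.04, True), (0.09, -0.02, True), (0.09, 0, True), (0.09, 0.02, True), (0.09, 0.04, True)]
40 [(0.03, -0.04, True), (0.03, -0.02, True), (0.03, 0, True), (0.03, 0.02, True), (0.03, 0.04, True), (0.06, -0.04, True), (0.06, -0.02, True), (0.06, 0, True), (0.06, 0.02, True), (0.06, 0.04, True), (0.09, -0.04, True), (0.09, -0.02, True), (0.09, 0, True), (0.09, 0.02, True), (0.09, 0.04, True)]
45 [(0.03, -0.04, True), (0.03, -0.02, True), (0.03, 0, True), (0.03, 0.02, True), (0.03, 0.04, True), (0.06, -0.04, True), (0.06, -0.02, True), (0.06, 0, True), (0.06, 0.02, True), (0.06, 0.04, True), (0.09, -0.04, True), (0.09, -0.02, True), (0.09, 0, True), (0.09, 0.02, True), (0.09, 0.04, True)]
55 [(0.03, -0.04, True), (0.03, -0.02, True), (0.03, 0, True), (0.03, 0.02, True), (0.03, 0.04, True), (0.06, -0.04, True), (0.06, -0.02, True), (0.06, 0, True), (0.06, 0.02, True), (0.06, 0.04, True), (0.09, -0.04, True), (0.09, -0.02, True), (0.09, 0, True), (0.09, 0.02, True), (0.09, 0.04, True)]
 t60.4 g [0.6384 0.0684 0.2077] F [-0.6  0.1  1.3] w0.0360 q [ 16.  48.  35. 112. -59. -50.]
```

```bash
python3 - <<'E'
from h import *
Z=Rn.from_euler('z',SY,degrees=True); g=eyeg(-.060,0,.2605,25)
ln(g+Z.apply([0,.09,.02]),rp(35),.08); st("back")
ln(g+Z.apply([-.15,.10,.05]),rp(45),.12); st("away")
mv([.36,.22,.30],rr(60)); st("home"); both("12"); robot.pause(3); both("13"); robot.pause(2); both("14"); st()
for n in("side","top"):
    i=[cv2.imread(f"pics/{n}{k}.png").astype(int) for k in(12,13,14)]
    x0,y0=(270,150) if n=="side" else (300,190)
    print(n,[int((abs(i[a]-i[b])[y0:y0+140,x0:x0+90].max(2)>40).sum()) for a,b in((0,1),(1,2))])
t=cv2.imread("pics/top14.png"); s=cv2.imread("pics/side14.png")
for p in((503.5,268.5),(461,270),(420,272)): print(meas(t,p,.058))
cv2.imwrite("pics/v14.png",np.hstack([cv2.resize(s[150:330,200:500],(500,300),interpolation=2),cv2.resize(t[170:320,300:450],(300,300),interpolation=2)]))
E
```

```text
back t61.7 g [0.643  0.1579 0.2273] F [0.4 0.1 0.2] w0.0360 q [ 21.  53.  50. 117. -48. -52.]
away t63.1 g [0.4942 0.1759 0.2573] F [ 0.6 -0.4 -0. ] w0.0358 q [ 25.  22.  14. 108. -39. -53.]
home t64.2 g [0.3603 0.2197 0.2996] F [-0.2 -0.2 -0.5] w0.0358 q [ 14. -24. -16.  98.  -0. -46.]
 t69.5 g [0.36 0.22 0.3 ] F [-0.1  0.2  0. ] w0.0359 q [ 14. -24. -16.  98.   0. -46.]
side [668, 133]
top [44, 0]
(np.int32(311), array([ 0.53991638, -0.40439728]), 2.1722214221954346, (49.34960174560547, 44.20330810546875), array([ 0.5392031, -0.404755 ], dtype=float32))
(np.int32(310), array([ 0.53412878, -0.29469296]), 4.11091947555542, (49.07822799682617, 44.833255767822266), array([ 0.5332658, -0.2953489], dtype=float32))
(np.int32(325), array([ 0.54432043, -0.18510661]), -0.28466033935546875, (44.41139602661133, 49.4366455078125), array([ 0.5441681 , -0.18489642], dtype=float32))
```

View pics/v14.png

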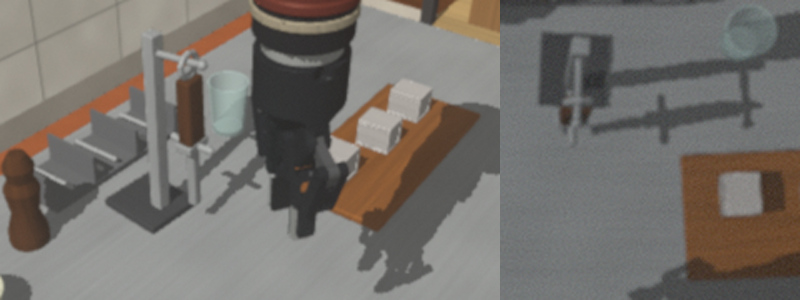

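The rod hangs vertically on the peg, clear of the post, and the rings stand on the board. Some residual swing shows in the side-view frame differences, so I'll wait until it's still and then hand in.

```bash
python3 - <<'E'
from h import *
p=None
for k in range(8):
    robot.pause(5); fs=[]
    for _ in range(6): fs.append(cv2.GaussianBlur(robot.grab_frame("side"),(0,0),1)[150:290,270:335].astype(int)); robot.pause(.15)
    d=max(int((abs(a-fs[0]).max(2)>20).sum()) for a in fs[1:]); print(robot.observe()["time"],d)
    if d<5 and k>=1: break
robot.job_done(); st("done")
E
```

```text
75.65 364
81.85 0
the job is handed in; nothing more can be done
the job is handed in; nothing more can be done
```

The three grey napkin rings that were present now stand on the wooden board, and the rod hangs by its eye on the peg. I handed the job in at about 82 s of the 200 s allowed; no verdict is reported.

**Run:** I gripped the rod by its handle and carried the rings over one at a time. The far ring was knocked about 5 cm aside early on, so I measured it again before picking it. I left the orange look-alike alone, and only the rod was used on the rings.

**Final checks:**
- **Rings:** the last top view put their centres at about (0.540, -0.404), (0.534, -0.295) and (0.544, -0.185). That is within 3 cm of the board's centre in its x and 11 cm in its y, and the bore yaws are within 5° of the board's x.
- **Peg fit:** no contact was felt while threading the eye. It met the peg after 8.5 mm of lowering, as expected.
- **Hanging:** the last picture shows the rod vertical on the peg and clear of the post, with the arm well away from everything.
- **Stillness:** the frame-to-frame check still showed movement at 76 s (364 changed pixels). At 82 s it showed none over about 1 s, and I handed in then.

**Not fully settled:**
- The first retreat after opening the gripper was refused as out of joint range, so I took another path and touched nothing that I could detect.
- At the peg, the top view left the eye's centre uncertain by a few millimetres; the contact check settled that.
- The tumbler, pepper mill and ramekin looked unmoved in the pictures, but I did not measure them.

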